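Slide the sharpening rings into their storage tube

TASK

Put the carver's three large sharpening rings away: push the wooden shutter fully back off the storage tube's round mouth in the board, slide the three large rings one by one across the board, without lifting them, until each drops in and they lie flat in one column, then push the shutter fully shut over them. Leave the small ring and the other things where they are.

Things in the scene. Friction and masses are not known exactly. Their poses are not given: they have to be found in the camera images.
- mouth (a point): centre of the round mouth of the storage tube, level with the plywood board's top face, 75 mm above the table. Mouth 83 mm across, edge bevelled 3 mm, floor 53 mm down. A fixed steel core, 29 mm across, stands loosely in its middle, its top level with the board: it bears a ring until this is centred within about 4 mm, then the ring drops. x: the way the shutter opens (away from the robot, within 13 degrees), z up
- board: fixed plywood board with the mouth in it; origin on the table under the mouth's centre, same axes. Reaches 225 mm to -x, 165 mm to +x, 215 mm to each side. Its -x part, where the rings lie, is flat and open. Shutter guides 22 mm high stand from x = 47 mm on, inner edges at y = -54 and +54 mm, lapping over the shutter; no walls beside the mouth itself. Three rings in the tube end about 8 mm below the top
- shutter (a joint): sliding wooden shutter over the mouth: 0 m = fully shut (mouth covered), 0.100 m = fully back (mouth clear), both end stops. It stays where left; about 2 N moves it. Plate 150 x 122 mm, top 11 mm above the board; shut, it covers x = -57 to +93 mm of the mouth. Fully back, its front edge is 43 mm beyond the mouth's centre, a stop for the rings
- shutter_grip (a point): centre of the upright wooden grip block on the shutter: 22 mm along the travel (mouth x), 60 mm across it, standing 36 mm above the shutter plate (top 47 mm above the board). This point is 29 mm above the board; shut, it lies 26 mm to -x of the mouth's centre. Push it from either side
- ring_a_mid (a point): large flat ring of grey sharpening stone, 80 mm outside, 38 mm bore, 15 mm thick, about 0.13 kg, lying flat and loose on the board, one of three alike; this point is its centre, half-way up, z along its axis. It slides when pushed at its edge. Large and small rings change places from run to run
- ring_b_mid (a point): large flat ring of grey sharpening stone, 80 mm outside, 38 mm bore, 15 mm thick, about 0.13 kg, lying flat and loose on the board, one of three alike; this point is its centre, half-way up, z along its axis. It slides when pushed at its edge. Large and small rings change places from run to run
- ring_c_mid (a point): large flat ring of grey sharpening stone, 80 mm outside, 38 mm bore, 15 mm thick, about 0.13 kg, lying flat and loose on the board, one of three alike; this point is its centre, half-way up, z along its axis. It slides when pushed at its edge. Large and small rings change places from run to run
- small_ring_mid (a point): small ring of the same stone, 58 mm outside, 24 mm bore, 15 mm thick, lying flat on the board among the large ones; to be left where it is. Centre, half-way up
- tin: small round steel tin, 52 mm across and 50 mm tall, on the board beside one shutter guide; origin under its centre. A bystander
- strop: flat wooden block 110 x 45 x 22 mm, on the board beside the other shutter guide; origin under its centre. A bystander
- mallet: wooden carver's mallet standing on its head on the table to the right, 230 mm tall, 76 mm across the head; origin under its centre. A bystander
- mug: blue mug, 90 mm tall, on the table to the left; origin under its centre. A bystander
- brush: wooden brush lying on the table to the left. A bystander
- offcut: pale wood offcut 130 x 70 x 45 mm on the table to the right; origin under its centre. A bystander
There are look-alikes about, which are no part of the job. What is shaped like the part that bears ring_c_mid but purple or turquoise is not meant.

How it is judged:
On the way, in this order (a step that is already met when the one before it is completed fails the run):
1. the shutter is fully back (within 8 mm), the mouth clear (value of joint shutter above 0.092 m), for 0.1 s.
2. all three large rings are in the tube, lying flat (horizontal distance between each of ring_a_mid, ring_b_mid, ring_c_mid and mouth below 0.005 m and z of each of ring_a_mid, ring_b_mid, ring_c_mid in the frame of mouth below -0.01 m and angle between each of ring_a_mid, ring_b_mid, ring_c_mid's own z axis and vertical below 0.12 rad), for 0.2 s.
3. the shutter is fully shut (within 8 mm) (value of joint shutter below 0.008 m), for 0.2 s.
At the end, for the whole second after the job is handed in: All three large rings are in the tube: centre within 5 mm of the tube's axis, at least 10 mm below the board's top, flat within 0.12 rad, at rest; the shutter is shut within 8 mm; the small ring, tin, strop, mallet, mug, brush and offcut are within 30 mm of where they were (all of step 2 and value of joint shutter below 0.008 m and linear speed of each of ring_a, ring_b, ring_c below 0.02 m/s and distance of each of small_ring_mid, tin, strop, mallet, mug, brush, offcut from where it was at the start of the episode below 0.03 m); the robot touches nothing.
It fails at once if a large ring is lifted more than 25 mm off the board (z of any of ring_a_mid, ring_b_mid, ring_c_mid in the frame of mouth above 0.0325 m).
It fails at once if the small ring is moved more than 30 mm (distance of small_ring_mid from where it was at the start of the episode above 0.03 m).
It fails at once if a bystander is moved more than 30 mm (distance of any of tin, strop, mallet, mug, brush, offcut from where it was at the start of the episode above 0.03 m).
It also fails if it takes over 70 s, if anything falls off the work surface, if the arm or the gripper's body presses on something with over 40 N, if the wrist force passes 120 N, or if a joint passes its speed limit or range.

ROBOT

A 7-joint arm with a two-finger parallel gripper is mounted at the origin on the work surface. World frame = base frame: x ahead of the robot, y to its left, z up, the work surface at z = 0. Lengths are in m, angles in rad, forces in N, time in s.
With the tool pointing down it reaches from about 0.425 to 0.875 m from the base axis. Payload 4.7 kg.
Tool frame: the origin (TCP) lies midway between the tips of the shut fingers; the grasp point (between the pads) lies 19 mm behind it (ctrl.grip_point_offset is the distance from the TCP to the grasp point, in m); z points along the fingers, y is the line along which they close (so a half turn about z gives the same grasp; the last joint's range is limited). The gripper opens to 87 mm and grips with 3 to 60 N. Pads are 19 mm wide; open, the fingers measure 117 mm over their backs; the gripper's body (75 mm by 190 mm) begins 51 mm behind the grasp point.
Start: joints at [-1.25, 0.321, -0.07, 1.45, 0.023, 1.371, -0.057], TCP at [0.196, 0.62, 0.223] pointing down, gripper open.
Joint ranges: [-2.86, 2.86], [-0.3, 2.09], [-1.38, 1.24], [0.06, 2.45], [-1.56, 4.7], [0.09, 2.05], [-2.69, 2.69]. Speed limits (rad/s): [2.57, 2.57, 3.14, 3.14, 3.14, 3.14, 3.14].

INTERFACE

Orientations are given as a rotation vector (axis times angle).
In Python, from bench import ctrl gives the robot as it stands.
- The arm moves only by the tool move_arm, never from a script. Its argument "increments" is text: rows parted by semicolons, each of 7 numbers parted by spaces: the shift along the world's x, y, z in mm, then the turn, a rotation vector about the world's x, y, z in degrees, then the closure in counts, from 0 (fully open) to 255 (shut). A call has exactly 8 rows; each row shifts and turns the commanded pose from where the row before left it; what a row does not reach is not made up. A row lasts 1/12 s, in which the tool goes at most 41.7 mm and 7.16 degrees, less where a joint would pass 70% of its speed; a pose out of reach is approached as far as the arm can. A call with a gripper value outside its range is refused whole. The fingers move at their own pace and stop on an object; "grip_force" is the grip in N (left out, the last holds). Time passes only in rows, so rows that do not move let the fingers close, or fill a call up. It gives the time, the measured TCP pose, the force, the opening and the grip force at its end, in the units of the state.
- ctrl.get_state(): the state, without advancing time (a new reading comes with each control period).
- ctrl.get_image(name): name is "side" or "top"; returns a dict with "frame" (400x640x3 uint8, red, green, blue), "depth" (400x640 float32, m along the optical axis (not along the pixel's ray), 0 where there is no reading), "fx", "fy", "cx", "cy" (pixels), "position" and "orientation" of the camera in the world. Camera axes: x right, y down, z forward; pixel columns grow to the right and rows downward; lengths in m; the calibration is good to about 2 mm. A picture is of the moment at which its call begins.
- ctrl.close_job(): hands the job in; it is judged then, once.
Trained networks look in a picture, given as the dict that the camera call returned (one of the last four; its "shot" number tells which), for a name from the list of things; names that differ only in an ending like _2 or _b are one class to them, and where a whole thing is asked for, a point or a joint stands for the part that bears it (a point fixed in the world has none). Each returns a list of dicts, best first, with "score" (0 to 1); they miss things now and then, are a little off and sometimes report something else, mostly with a low value. They report only what shows in the picture. A call takes as long as a camera call. They do not tell look-alikes from the thing itself.
- ctrl.find_in(target, picture): "centre" ([x, y, z] in m, in world coordinates, good to about 4 mm: the middle of the surface that is visible of it).
- ctrl.silhouettes(target, picture): "region" (400x640 bool, what is visible of it).
The state is a dict: "time": time; "joint_positions": joint angles; "qd": joint speeds; "joint_torque": joint torques, N m; "position": TCP position; "tool_rot": TCP orientation; "ft_force": force on the tool from outside, world axes, zero at the start; "torque": the same for the moment, N m; "grip_width": opening from 0.0 (shut) to 1.0 (fully open); "grip_force": force on a finger pad.
Only numpy, scipy, OpenCV 4.12 (cv2) and the standard library are available. Lean on these libraries where they do the work, as an engineer would, in place of code of your own. Each camera call takes 0.05 s, during which the arm holds its last target. There are 200 camera calls.

## Working session

There is one attempt and no reset: what is moved stays moved. The work goes in short steps, Python scripts to look and compute and a tool call to move; the robot and the scene stay as the last step left them, time stands still between calls to the robot, and variables do not carry over. Pictures are saved under pics/ and viewed, at most 10 in all, crops included, and the job is handed in when it is done.

Besides the shell and the picture viewer there is one more tool, called after "Call:" as name(argument=value, ...), one argument or row to a line, values as JSON. move_arm: Moves the arm, as the interface text tells. Its arguments: {"type":"object","properties":{"increments":{"type":"string"},"grip_force":{"type":"number"}},"required":["increments"]}

```bash
mkdir -p pics; cat > h.py <<'E'
import numpy as np, cv2
from scipy.spatial.transform import Rotation as R
from bench import ctrl
def rot(o):
    o=np.array(o,float)
    if o.shape==(3,3): return o
    if o.size==3: return R.from_rotvec(o).as_matrix()
    return R.from_quat(o).as_matrix()
def cloud(p):
    d=p["depth"]; v,u=np.mgrid[:d.shape[0],:d.shape[1]]
    c=np.stack([(u-p["cx"])/p["fx"]*d,(v-p["cy"])/p["fy"]*d,d],-1)
    return c@rot(p["orientation"]).T+np.array(p["position"])
def save(p,n): cv2.imwrite(f"pics/{n}.png",p["frame"][...,::-1])
E
cat > l.py <<'E'
from h import *
for n in ["top","side"]:
    p=ctrl.get_image(n); save(p,n+"0"); print(n,p["position"],p["orientation"],p["fx"])
    np.save(n+"_cl.npy",cloud(p))
    for t in ["ring_a_mid","small_ring_mid","shutter_grip","shutter","board","tin","strop"]:
        try: print(t,[(np.round(x["centre"],3).tolist(),round(x["score"],2)) for x in ctrl.find_in(t,p)])
        except Exception as e: print(t,e)
print(ctrl.get_state())
E
python3 l.py
```

```text
top [0.36503031 0.00469505 1.6595806 ] [-2.15124063  2.16998767 -0.10659449] 467.35368098096916
ring_a_mid [([0.485, 0.079, 0.09], 0.79)]
small_ring_mid [([0.548, -0.124, 0.089], 0.62), ([0.464, -0.44, 0.099], 0.43)]
shutter_grip [([0.638, 0.011, 0.084], 0.67), ([0.461, -0.441, 0.101], 0.58)]
shutter []
board [([0.587, 0.019, 0.08], 0.94), ([0.547, -0.124, 0.088], 0.48)]
tin [([0.754, 0.129, 0.127], 0.72), ([0.587, 0.02, 0.075], 0.15)]
strop [([0.695, -0.156, 0.099], 0.58)]
side [0.41854704 0.80916383 0.71165425] [-0.21709197  2.73330564 -1.38545605] 384.54826791469014
ring_a_mid [([0.484, 0.088, 0.089], 0.67)]
small_ring_mid [([0.543, -0.11, 0.091], 0.69), ([0.593, 0.116, 0.078], 0.42)]
shutter_grip [([0.63, 0.019, 0.09], 0.62)]
shutter [([0.63, 0.022, 0.086], 0.74), ([0.749, 0.145, 0.116], 0.3)]
board [([0.59, 0.115, 0.076], 0.96)]
tin [([0.746, 0.147, 0.112], 0.63)]
strop [([0.695, -0.14, 0.098], 0.74)]
{'time': 0.8, 'joint_positions': array([-1.24989091,  0.32097032, -0.0700815 ,  1.45046196,  0.02259112,
        1.37079489, -0.05689298]), 'qd': array([ 1.11828981e-03,  6.86696903e-04, -5.52073506e-04,  6.64674297e-05,
       -5.62720421e-04, -9.65012687e-04,  7.77139682e-04]), 'joint_torque': array([ 6.01247461e-05, -4.91031897e+01, -4.03260682e-01, -3.12753761e+01,
       -6.38866704e-02,  3.36388755e-02,  2.74078765e-06]), 'position': array([0.19635307, 0.61967572, 0.2226248 ]), 'tool_rot': array([4.80022289e-01, 3.10464053e+00, 2.27264939e-04]), 'ft_force': array([ 0.30341125,  0.40911475, -0.87082721]), 'torque': array([-0.00311703,  0.03439712, -0.00048889]), 'grip_force': 0.0, 'grip_width': 1.000842450100445}
```

View pics/top0.png

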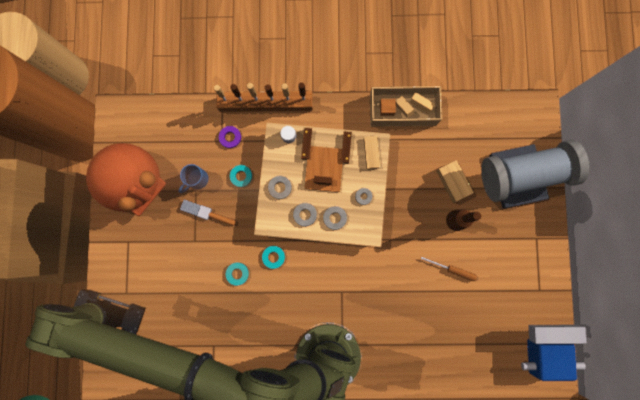

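View pics/side0.png

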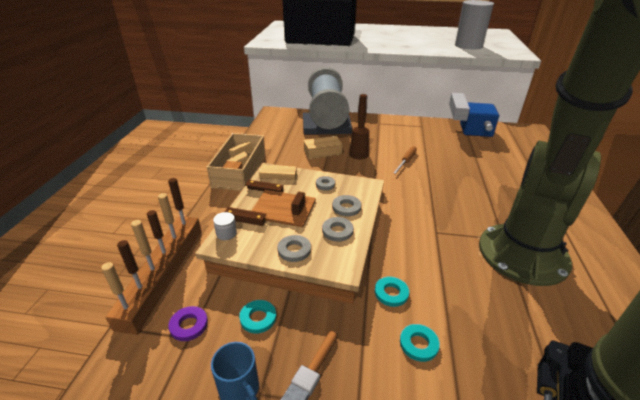

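The top picture shows three large rings near pixels (279,188), (305,215) and (334,218), and the small one at (364,197). The shutter is at (323,168) with the guides above it, the tin at (288,133) and the strop at (372,152). The teal and purple rings on the table are look-alikes.

```bash
cat > m.py <<'E'
from h import *
def board(p,C):
    z=C[...,2]; m=((z>.068)&(z<.082)&(abs(C[...,0]-.6)<.3)&(abs(C[...,1])<.3)).astype(np.uint8)
    m=cv2.morphologyEx(m,cv2.MORPH_OPEN,np.ones((3,3)))
    P=(C[m>0][:,:2]*1000).astype(np.float32); r=cv2.minAreaRect(P); return r,np.median(z[m>0])
def rings(p,C):
    f=p["frame"].astype(int); z=C[...,2]
    g=((f.max(-1)-f.min(-1)<40)&(z>.083)&(z<.097)&(abs(C[...,0]-.58)<.25)&(abs(C[...,1])<.25)).astype(np.uint8)
    n,l=cv2.connectedComponents(g)
    out=[]
    for i in range(1,n):
        q=C[l==i]
        if len(q)>60:
            c,r=cv2.minEnclosingCircle((q[:,:2]*1000).astype(np.float32)); out.append((np.round(c),round(r,1),len(q),np.round(q.mean(0)*1000)))
    return out
E
python3 - <<'E'
from m import *
p=ctrl.get_image("top"); C=cloud(p); z=C[...,2]
print(board(p,C))
for r in rings(p,C): print(r)
near=(abs(C[...,0]-.65)<.14)&(abs(C[...,1]-.01)<.14)
f=p["frame"].astype(int); brown=(f[...,0]-f[...,2]>40)
for a,b,n in [(.115,.13,'grip'),(.092,.105,'guide'),(.083,.0905,'plate')]:
    m=(near&(z>a)&(z<b)).astype(np.uint8); k,l=cv2.connectedComponents(m)
    for i in range(1,k):
        q=C[l==i]
        if len(q)>25: print(n,len(q),np.round(q.mean(0)*1000),cv2.minAreaRect((q[:,:2]*1000).astype(np.float32)),f[l==i].mean(0).round())
cv2.imwrite("pics/z.png",cv2.resize(p["frame"][115:255,245:400,::-1],None,fx=5,fy=4.2,interpolation=cv2.INTER_CUBIC)[:600,:800])
E
```

```text
(((590.20068359375, 15.421096801757812), (430.72808837890625, 390.9449462890625), 84.18253326416016), np.float64(0.07443903206037539))
(array([575., 161.]), 38.9, 278, array([575., 160.,  89.]))
(array([ 542., -124.]), 28.3, 161, array([ 542., -123.,   89.]))
(array([483.,  77.]), 38.8, 289, array([482.,  76.,  89.]))
(array([470., -25.]), 39.0, 290, array([470., -25.,  90.]))
grip 146 [755. 130. 124.] ((755.466064453125, 128.3599395751953), (41.393218994140625, 45.18502426147461), 89.17213439941406) [228. 223. 220.]
grip 117 [596.  13. 121.] ((596.3582763671875, 13.824052810668945), (58.22788619995117, 23.07938575744629), 84.54605102539062) [91. 51. 28.]
guide 216 [727.  69.  96.] ((726.63134765625, 69.16496276855469), (30.949172973632812, 108.77759552001953), 86.78336334228516) [99. 60. 33.]
guide 219 [711. -66.  97.] ((712.3411254882812, -65.80905151367188), (27.786222457885742, 108.72615814208984), 84.15726470947266) [97. 58. 32.]
plate 924 [641.  10.  86.] ((640.1802978515625, 9.950119018554688), (121.80875396728516, 150.15127563476562), 83.69808197021484) [165.  99.  50.]
plate 46 [566. 135.  87.] ((564.0215454101562, 135.01095581054688), (21.1241397857666, 51.19723892211914), 71.97208404541016) [150. 137. 126.]
plate 28 [ 563. -117.   88.] ((565.1669311523438, -116.79124450683594), (27.35395050048828, 17.348857879638672), 84.1241683959961) [164. 147. 128.]
plate 50 [ 534. -111.   88.] ((532.2394409179688, -112.11164855957031), (42.894187927246094, 25.59222412109375), 38.55455017089844) [144. 135. 126.]
```

View pics/z.png

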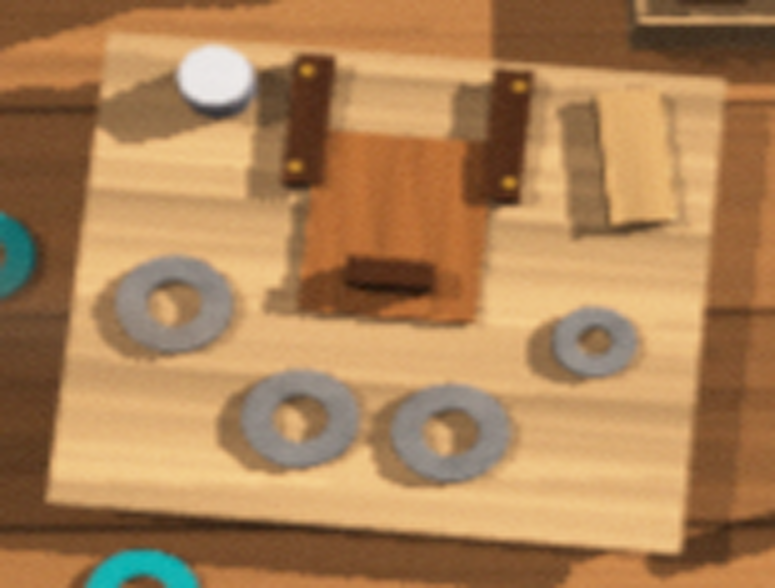

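The view gives board yaw ≈ -6° and the mouth near (622, 12) mm. The rings lie at (575,161), (483,77) and (470,-25), and the small ring at (542,-124). I'll move to the front of the shutter grip with the fingers shut.

Call:
move_arm(
  increments="15 -25 0 0 0 0.5 255;15 -25 0 0 0 0.5 255;15 -25 0 0 0 0.5 255;15 -25 0 0 0 0.5 255;15 -25 0 0 0 0.5 255;15 -25 0 0 0 0.5 255;15 -25 0 0 0 0.5 255;15 -25 0 0 0 0.5 255",
  grip_force=10,
)

```text
time: 1.52
position: [0.3169, 0.4184, 0.2228]
tool_rot: [0.371, 3.119, 0.001]
ft_force: [0.4, -0.3, -0.1]
grip_width: 0.48
grip_force: 0.0
```

Call:
move_arm(
  increments="15 -25 0 0 0 0.5 255;15 -25 0 0 0 0.5 255;15 -25 0 0 0 0.5 255;15 -25 0 0 0 0.5 255;15 -25 0 0 0 0.5 255;15 -25 0 0 0 0.5 255;15 -25 0 0 0 0.5 255;15 -25 0 0 0 0.5 255",
)

```text
time: 2.18
position: [0.4369, 0.2184, 0.2229]
tool_rot: [0.262, 3.13, 0.001]
ft_force: [0.5, 0.1, -1.8]
grip_width: 0.007
grip_force: 0.0
```

Call:
move_arm(
  increments="15 -25 0 0 0 0.5 255;15 -25 0 0 0 0.5 255;15 -25 0 0 0 0.5 255;15 -25 0 0 0 0.5 255;15 -25 0 0 0 0.5 255;15 -25 0 0 0 0.5 255;15 -25 0 0 0 0.5 255;15 -25 0 0 0 0.5 255",
)

```text
time: 2.85
position: [0.557, 0.0184, 0.2229]
tool_rot: [0.152, 3.137, 0.001]
ft_force: [0.1, 1.1, 1.1]
grip_width: 0.006
grip_force: 0.0
```

Call:
move_arm(
  increments="0 0 -20 0 0 0 255;0 0 -20 0 0 0 255;0 0 -20 0 0 0 255;0 0 -20 0 0 0 255;0 0 -20 0 0 0 255;0 0 -16 0 0 0 255;0 0 -10 0 0 0 255;0 0 0 0 0 0 255",
)

```text
time: 3.52
position: [0.5547, 0.0196, 0.0945]
tool_rot: [-0.153, -3.134, 0.001]
ft_force: [-0.8, -0.6, -0.1]
grip_width: 0.004
grip_force: 0.0
```

Call:
move_arm(
  increments="10 -1 0 0 0 0 255;10 -1 0 0 0 0 255;10 -1 0 0 0 0 255;10 -1 0 0 0 0 255;10 -1 0 0 0 0 255;10 -1 0 0 0 0 255;10 -1 0 0 0 0 255;10 -1 0 0 0 0 255",
)

```text
time: 4.18
position: [0.6381, 0.0116, 0.0976]
tool_rot: [0.152, 3.137, 0.0]
ft_force: [-2.0, -0.1, 0.9]
grip_width: 0.007
grip_force: 1.0
```

Call:
move_arm(
  increments="10 -1 0 0 0 0 255;10 -1 0 0 0 0 255;8 -1 0 0 0 0 255;6 -1 0 0 0 0 255;3 0 0 0 0 0 255;1 0 0 0 0 0 255;1 0 0 0 0 0 255;0 0 0 0 0 0 255",
)

```text
time: 4.85
position: [0.6734, 0.0076, 0.0967]
tool_rot: [-0.153, -3.133, -0.0]
ft_force: [-8.4, 1.1, 4.9]
grip_width: 0.004
grip_force: 3.7
```

Call:
move_arm(
  increments="1 0 0 0 0 0 255;1 0 0 0 0 0 255;0 0 0 0 0 0 255;0 0 0 0 0 0 255;-4 0 0 0 0 0 255;-4 0 0 0 0 0 255;0 0 20 0 0 0 255;0 0 25 0 0 0 0",
)

```text
time: 5.52
position: [0.6679, 0.0077, 0.1397]
tool_rot: [-0.153, -3.134, 0.001]
ft_force: [0.6, 0.3, 0.4]
grip_width: 0.029
grip_force: 0.0
```

Call:
move_arm(
  increments="-10 13 20 0 0 -3 0;-18 23 20 0 0 -3 0;-18 24 5 0 0 -3 0;-18 24 0 0 0 -3 0;-18 24 0 0 0 -3 0;-18 24 0 0 0 -3 0;-12 20 0 0 0 -2 0;-11 16 0 0 0 0 0",
)

```text
time: 6.18
position: [0.5456, 0.1782, 0.187]
tool_rot: [0.694, 3.063, 0.003]
ft_force: [0.1, 0.0, 0.0]
grip_width: 0.597
grip_force: 0.0
```

```bash
python3 - <<'E'
from m import *
p=ctrl.get_image("top"); C=cloud(p); z=C[...,2]; save(p,"t1")
for r in rings(p,C): print(r)
f=p["frame"].astype(int)
m=((abs(C[...,0]-.62)<.06)&(abs(C[...,1]-.012)<.06)&(z<.068)).astype(np.uint8); q=C[m>0]*1000
print("hole",len(q),np.round(q.min(0)),np.round(q.max(0)),np.median(q,0))
v,u=np.nonzero(m); print(u.min(),u.max(),v.min(),v.max())
for t in ["tin","small_ring_mid","ring_a_mid"]: print(t,[(np.round(x["centre"],3).tolist(),round(x["score"],2)) for x in ctrl.find_in(t,p)])
cv2.imwrite("pics/z1.png",cv2.resize(p["frame"][115:255,245:400,::-1],None,fx=5,fy=4.2,interpolation=cv2.INTER_CUBIC)[:600,:800])
E
```

```text
(array([ 542., -124.]), 28.2, 156, array([ 541., -124.,   89.]))
(array([483.,  77.]), 39.5, 284, array([483.,  77.,  89.]))
(array([471., -25.]), 39.6, 297, array([470., -25.,  89.]))
hole 426 [562. -46.  10.] [668.  71.  68.] [624.81554487  12.54895459  22.79133228]
306 340 161 191
tin [([0.753, 0.131, 0.125], 0.47)]
small_ring_mid []
ring_a_mid [([0.487, 0.076, 0.092], 0.59), ([0.621, 0.474, 0.043], 0.41)]
```

View pics/z1.png

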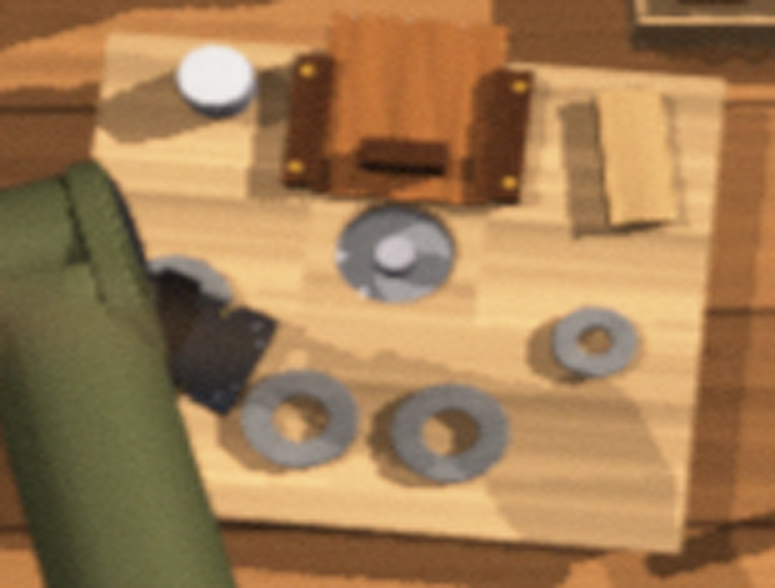

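Shutter is back; mouth shows at crop (395,252), clear, rings otherwise unmoved. Measure the mouth exactly, and descend behind ring A.

```bash
cat > mouth.py <<'E'
from m import *
p=ctrl.get_image("top"); C=cloud(p)
v,u=np.mgrid[:400,:640]
d=np.stack([(u-p["cx"])/p["fx"],(v-p["cy"])/p["fy"],np.ones(u.shape)],-1)@rot(p["orientation"]).T
o=np.array(p["position"]); P=o+d*((.0745-o[2])/d[...,2])[...,None]
near=np.hypot(P[...,0]-.622,P[...,1]-.012)<.055
m=(near&(C[...,2]<.066)&(C[...,2]>0)).astype(np.uint8)
n,l,s,_=cv2.connectedComponentsWithStats(m); m=l==1+s[1:,4].argmax()
q=(P[m][:,:2]*1000).astype(np.float32); print(len(q),cv2.minEnclosingCircle(q),cv2.fitEllipse(cv2.convexHull(q)))
print(np.percentile(C[m][:,2],[5,50]))
E
python3 mouth.py
```

```text
384 ((619.01123046875, 12.208770751953125), 41.0789794921875) ((618.9151611328125, 12.165645599365234), (79.6419906616211, 80.82014465332031), 92.11270141601562)
[0.01499805 0.02254305]
```

Call:
move_arm(
  increments="-1 -2 -10 0 0 0 0;0 -1 -20 0 0 0 0;0 0 -20 0 0 0 0;0 0 -20 0 0 0 0;0 0 -20 0 0 0 0;0 0 -12 0 0 0 0;0 0 -6 0 0 0 0;0 0 0 0 0 0 0",
)

```text
time: 7.1
position: [0.545, 0.1713, 0.0772]
tool_rot: [-0.697, -3.062, 0.003]
ft_force: [-0.9, -0.3, 0.0]
grip_width: 1.0
grip_force: 0.0
```

Call:
move_arm(
  increments="1 2 1 0 0 0 0;1 1 1 0 0 0 0;5 -2 0 0 0 0 0;7 -3 0 0 0 0 0;7 -4 0 0 0 0 0;6 -3 0 0 0 0 0;3 -2 0 0 0 0 0;0 0 0 0 0 0 0",
)

```text
time: 7.77
position: [0.5764, 0.1603, 0.0806]
tool_rot: [0.698, 3.062, -0.001]
ft_force: [0.4, -0.2, 0.3]
grip_width: 0.997
grip_force: 0.0
```

Call:
move_arm(
  increments="0 0 0 0 0 0 100;0 0 0 0 0 0 100;0 0 0 0 0 0 100;0 0 0 0 0 0 100;0 0 0 0 0 0 100;0 0 0 0 0 0 100;0 0 0 0 0 0 100;0 0 0 0 0 0 100",
  grip_force=8,
)

```text
time: 8.43
position: [0.5752, 0.1617, 0.0805]
tool_rot: [-0.695, -3.064, 0.0]
ft_force: [1.0, 0.1, -0.9]
grip_width: 0.922
grip_force: 8.0
```

Call:
move_arm(
  increments="3 -9 0 0 0 1 100;5 -15 0 0 0 2.5 100;5 -17 0 0 0 2.5 100;5 -17 0 0 0 2.5 100;5 -17 0 0 0 2.5 100;5 -17 0 0 0 2.5 100;5 -17 0 0 0 2.5 100;5 -15 0 0 0 2 100",
)

```text
time: 9.1
position: [0.6135, 0.0363, 0.0806]
tool_rot: [0.205, 3.135, -0.0]
ft_force: [1.0, -0.5, -0.7]
grip_width: 0.925
grip_force: 8.0
```

Call:
move_arm(
  increments="3 -12 0 0 0 1 100;2 -8 0 0 0 0 100;2 -4 0 0 0 0 100;0 -1 0 0 0 0 100;0 0 0 0 0 0 100;0 0 0 0 0 0 100;0 0 0 0 0 0 100;0 0 0 0 0 0 100",
)

```text
time: 9.77
position: [0.6201, 0.0136, 0.0805]
tool_rot: [-0.178, -3.136, -0.001]
ft_force: [-0.4, 0.8, -1.5]
grip_width: 0.921
grip_force: 8.0
```

```bash
python3 - <<'E'
from m import *
print(ctrl.get_state()["position"])
p=ctrl.get_image("side"); C=cloud(p)
for r in rings(p,C): print(r)
cv2.imwrite("pics/s2.png",cv2.resize(p["frame"][130:290,190:400,::-1],None,fx=3.5,fy=3.5,interpolation=cv2.INTER_CUBIC))
E
```

```text
[0.62012886 0.01359109 0.08051693]
(array([ 545., -123.]), 28.7, 165, array([ 545., -120.,   89.]))
(array([615.,  17.]), 47.8, 221, array([612.,  29.,  89.]))
(array([473., -24.]), 39.7, 346, array([473., -20.,  89.]))
(array([484.,  76.]), 40.6, 439, array([485.,  80.,  89.]))
(array([754., 140.]), 23.1, 85, array([749., 148.,  90.]))
```

View pics/s2.png

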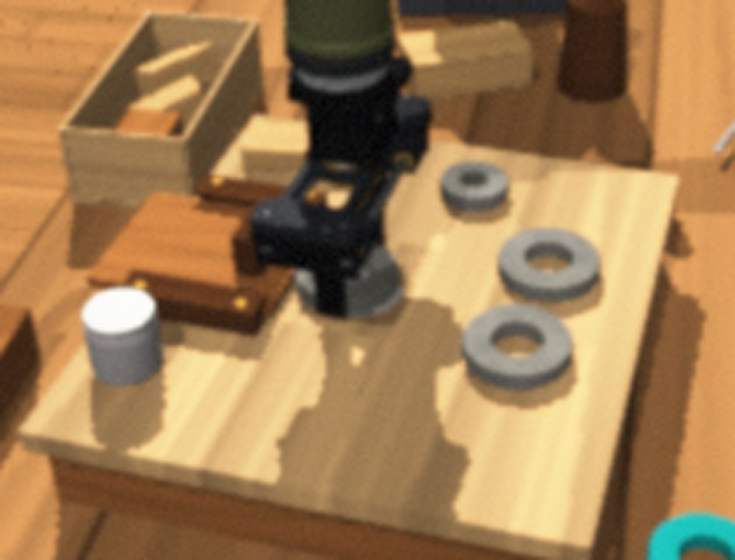

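Call:
move_arm(
  increments="0 -1 0 0 0 0 100;0 0 0 0 0 0 0;0 0 0 0 0 0 0;0 0 0 0 0 0 0;0 0 0 0 0 0 0;0 0 10 0 0 0 0;0 0 20 0 0 0 0;0 0 20 0 0 0 0",
)

```text
time: 10.48
position: [0.6199, 0.0114, 0.1312]
tool_rot: [-0.181, -3.135, 0.001]
ft_force: [-0.2, -0.4, 0.0]
grip_width: 0.999
grip_force: 0.0
```

Call:
move_arm(
  increments="-16 7 0 0 0 -2 0;-26 12 0 0 0 -2 0;-30 14 0 0 0 -2 0;-30 14 0 0 0 -2 0;-30 14 0 0 0 -2 0;-26 11 0 0 0 -2.5 0;-12 6 0 0 0 -2 0;0 0 0 0 0 0 0",
)

```text
time: 11.15
position: [0.4481, 0.0915, 0.1313]
tool_rot: [-0.571, -3.089, -0.003]
ft_force: [0.9, -0.6, 0.8]
grip_width: 1.001
grip_force: 0.0
```

```bash
python3 - <<'E'
from m import *
print(ctrl.get_state()["position"])
p=ctrl.get_image("top"); C=cloud(p)
for r in rings(p,C): print(r)
cv2.imwrite("pics/t2.png",cv2.resize(p["frame"][115:255,245:400,::-1],None,fx=5,fy=4.2,interpolation=cv2.INTER_CUBIC)[:600,:800])
m=np.hypot(C[...,0]-.62,C[...,1]-.012)<.045; print(np.percentile(C[m][:,2],range(0,101,10)).round(3))
p=ctrl.get_image("side"); C=cloud(p)
for r in rings(p,C): print(r)
E
```

```text
[0.44809243 0.0915133  0.13134576]
(array([ 543., -123.]), 27.9, 153, array([ 541., -123.,   89.]))
(array([470., -25.]), 38.8, 266, array([471., -29.,  89.]))
[0.017 0.03  0.033 0.035 0.037 0.039 0.041 0.062 0.072 0.075 0.092]
(array([ 545., -121.]), 27.7, 158, array([ 545., -118.,   89.]))
(array([485.,  75.]), 41.0, 348, array([488.,  86.,  89.]))
(array([755., 138.]), 23.4, 83, array([750., 148.,  90.]))
```

View pics/t2.png

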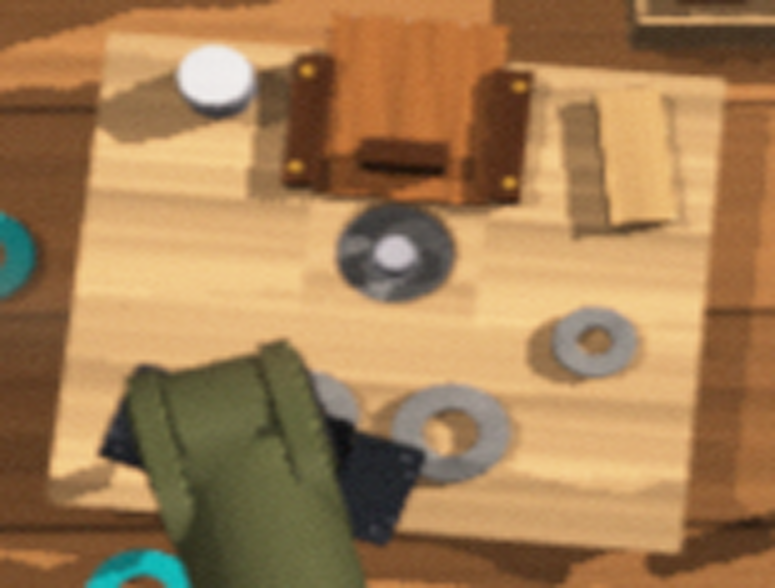

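Ring A dropped: the mouth depth now reads ~37 mm, one ring above the floor. Next is ring B.

Call:
move_arm(
  increments="0 0 -14 0 0 0 0;0 0 -16 0 0 0 0;0 0 -14 0 0 0 0;0 0 -7 0 0 0 0;0 0 0 0 0 0 0;5 -2 0 0 0 0 0;8 -3 0 0 0 0 0;8 -4 0 0 0 0 0",
)

```text
time: 11.92
position: [0.4733, 0.0806, 0.0806]
tool_rot: [0.574, 3.087, 0.002]
ft_force: [-0.1, 0.3, 0.5]
grip_width: 0.996
grip_force: 0.0
```

Call:
move_arm(
  increments="8 -3 0 0 0 0 0;5 -2 0 0 0 0 0;1 0 0 0 0 0 0;0 0 0 0 0 0 0;0 0 0 0 0 0 100;0 0 0 0 0 0 100;0 0 0 0 0 0 100;0 0 0 0 0 0 100",
)

```text
time: 12.58
position: [0.4849, 0.0758, 0.0795]
tool_rot: [-0.574, -3.088, -0.0]
ft_force: [-0.0, 0.0, -0.9]
grip_width: 0.926
grip_force: 8.0
```

Call:
move_arm(
  increments="8 -4 0 0 0 1 100;14 -7 0 0 0 2 100;18 -8 0 0 0 2 100;20 -9 0 0 0 2 100;20 -9 0 0 0 2 100;20 -9 0 0 0 2 100;16 -8 0 0 0 2 100;11 -5 0 0 0 1.5 100",
)

```text
time: 13.25
position: [0.6135, 0.0159, 0.0795]
tool_rot: [0.178, 3.136, -0.0]
ft_force: [-1.1, 1.2, -0.0]
grip_width: 0.924
grip_force: 8.0
```

Call:
move_arm(
  increments="6 -3 0 0 0 0 100;3 -1 0 0 0 0 100;0 0 0 0 0 0 100;0 0 0 0 0 0 100;0 0 0 0 0 0 100;0 0 0 0 0 0 100;0 0 0 0 0 0 100;0 0 0 0 0 0 100",
)

```text
time: 13.92
position: [0.6209, 0.0131, 0.0795]
tool_rot: [-0.18, -3.136, -0.001]
ft_force: [-0.1, -0.7, -2.3]
grip_width: 0.926
grip_force: 8.0
```

Call:
move_arm(
  increments="0 -0.5 0 0 0 0 100;0 0 0 0 0 0 0;0 0 0 0 0 0 0;0 0 0 0 0 0 0;0 0 0 0 0 0 0;0 0 11 0 0 0 0;0 0 20 0 0 0 0;0 0 20 0 0 0 0",
)

```text
time: 14.58
position: [0.6209, 0.0121, 0.1313]
tool_rot: [-0.18, -3.135, 0.001]
ft_force: [0.3, 0.4, -0.3]
grip_width: 0.999
grip_force: 0.0
```

Call:
move_arm(
  increments="-16 -3 0 0 0 0 0;-26 -5 0 0 0 0 0;-32 -6 0 0 0 0 0;-32 -6 0 0 0 0 0;-32 -6 0 0 0 0 0;-26 -5 0 0 0 0 0;-16 -3 0 0 0 0 0;0 0 0 0 0 0 0",
)

```text
time: 15.25
position: [0.4387, -0.0225, 0.1312]
tool_rot: [-0.182, -3.136, -0.003]
ft_force: [0.9, -0.4, 0.8]
grip_width: 0.999
grip_force: 0.0
```

```bash
cat > c.py <<'E'
from m import *
print(ctrl.get_state()["position"])
p=ctrl.get_image("top"); C=cloud(p)
for r in rings(p,C): print(r)
m=np.hypot(C[...,0]-.62,C[...,1]-.012)<.045; print(np.percentile(C[m][:,2],range(0,101,10)).round(3))
p=ctrl.get_image("side"); C=cloud(p)
for r in rings(p,C): print(r)
E
python3 c.py
```

```text
[ 0.43865426 -0.02251482  0.13116275]
(array([ 543., -123.]), 27.9, 151, array([ 541., -123.,   90.]))
[0.018 0.044 0.048 0.05  0.052 0.053 0.055 0.061 0.071 0.075 0.086]
(array([ 545., -122.]), 28.4, 157, array([ 545., -118.,   89.]))
(array([473., -24.]), 39.2, 305, array([476., -17.,  89.]))
(array([754., 139.]), 23.3, 88, array([749., 149.,  90.]))
```

Call:
move_arm(
  increments="0 1 -14 0 0 0 0;0 0 -16 0 0 0 0;0 0 -14 0 0 0 0;0 0 -7 0 0 0 0;0 0 0 0 0 0 0;4 -0.5 0 0 0 0 0;7 -1 0 0 0 0 0;8 -1 0 0 0 0 0",
)

```text
time: 16.02
position: [0.4621, -0.0233, 0.0806]
tool_rot: [0.18, 3.134, 0.001]
ft_force: [0.2, 0.3, -0.5]
grip_width: 1.001
grip_force: 0.0
```

Call:
move_arm(
  increments="7 -1 0 0 0 0 0;5 0 0 0 0 0 0;1 0 0 0 0 0 0;0 0 0 0 0 0 0;0 0 0 0 0 0 100;0 0 0 0 0 0 100;0 0 0 0 0 0 100;0 0 0 0 0 0 100",
)

```text
time: 16.68
position: [0.473, -0.0245, 0.0795]
tool_rot: [-0.18, -3.136, -0.0]
ft_force: [-0.9, -0.7, -1.0]
grip_width: 0.913
grip_force: 8.0
```

Call:
move_arm(
  increments="8 2 0 0 0 0 100;16 4 0 0 0 0 100;20 5 0 0 0 0 100;22 5 0 0 0 0 100;22 5 0 0 0 0 100;22 5 0 0 0 0 100;16 4 0 0 0 0 100;12 3 0 0 0 0 100",
)

```text
time: 17.35
position: [0.6126, 0.0094, 0.0794]
tool_rot: [-0.179, -3.136, 0.0]
ft_force: [-1.1, -0.3, 0.5]
grip_width: 0.915
grip_force: 8.0
```

Call:
move_arm(
  increments="7 2 0 0 0 0 100;3 1 0 0 0 0 100;1 0.5 0 0 0 0 100;0 0 0 0 0 0 100;0 0 0 0 0 0 100;0 0 0 0 0 0 100;0 0 0 0 0 0 100;0 0 0 0 0 0 100",
)

```text
time: 18.02
position: [0.6222, 0.0122, 0.0798]
tool_rot: [0.18, 3.136, 0.001]
ft_force: [-0.0, 0.5, -2.4]
grip_width: 0.908
grip_force: 8.0
```

Call:
move_arm(
  increments="-1 0 0 0 0 0 100;0 0 0 0 0 0 0;0 0 0 0 0 0 0;0 0 0 0 0 0 0;0 0 0 0 0 0 0;0 0 11 0 0 0 0;0 0 20 0 0 0 0;0 0 20 0 0 0 0",
)

```text
time: 18.68
position: [0.6209, 0.0121, 0.1313]
tool_rot: [-0.18, -3.135, 0.001]
ft_force: [-0.2, 0.4, 0.1]
grip_width: 1.004
grip_force: 0.0
```

Call:
move_arm(
  increments="-16 0 20 0 0 0 0;-26 0 20 0 0 0 0;-32 0 0 0 0 0 0;-32 0 0 0 0 0 0;-26 0 0 0 0 0 0;-16 0 0 0 0 0 0;-6 0 0 0 0 0 0;0 0 0 0 0 0 0",
)

```text
time: 19.35
position: [0.4669, 0.0123, 0.1716]
tool_rot: [0.18, 3.135, 0.003]
ft_force: [0.3, 0.3, -0.2]
grip_width: 0.998
grip_force: 0.0
```

```bash
cat >> c.py <<'E'
p=ctrl.get_image("top")
cv2.imwrite("pics/t3.png",cv2.resize(p["frame"][115:255,245:400,::-1],None,fx=5,fy=4.2,interpolation=cv2.INTER_CUBIC)[:600,:800])
E
python3 c.py
```

```text
[0.46688165 0.01225056 0.17160745]
(array([ 543., -123.]), 28.3, 152, array([ 541., -123.,   89.]))
[0.014 0.058 0.062 0.064 0.066 0.067 0.069 0.07  0.072 0.075 0.089]
(array([ 545., -122.]), 27.4, 145, array([ 545., -116.,   89.]))
(array([716.,  78.]), 40.8, 85, array([712.,  82.,  88.]))
(array([755., 137.]), 23.8, 87, array([749., 148.,  90.]))
```

View pics/t3.png

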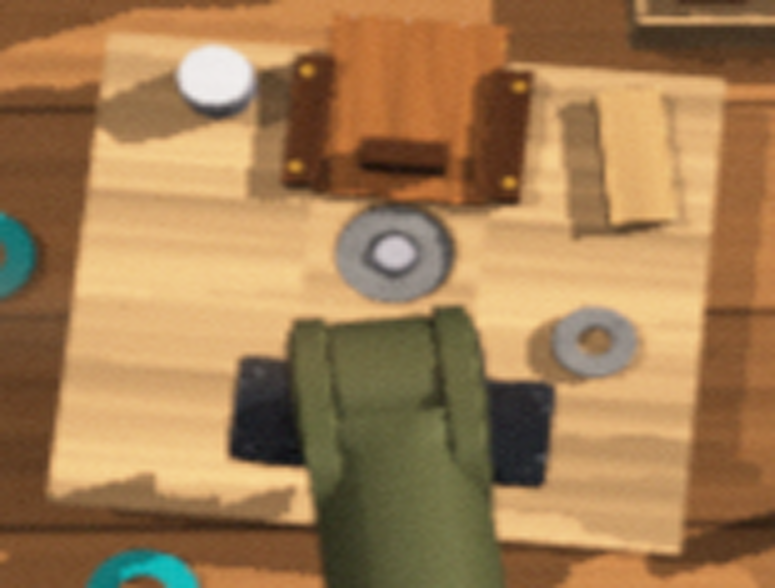

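All three rings lie in the tube (ring tops at ~67 mm), and the small ring hasn't moved. I'll go behind the grip with the fingers shut and push the shutter closed.

Call:
move_arm(
  increments="20 -1 0 0 0 0 255;30 -1 0 0 0 0 255;36 -2 0 0 0 0 255;38 -2 0 0 0 0 255;38 -2 0 0 0 0 255;38 -2 0 0 0 0 255;36 -1 0 0 0 0 255;29 -1 0 0 0 0 255",
)

```text
time: 20.17
position: [0.7355, 0.0004, 0.1686]
tool_rot: [-0.178, -3.136, 0.002]
ft_force: [0.8, -0.5, -0.2]
grip_width: 0.476
grip_force: 0.0
```

Call:
move_arm(
  increments="0 0 0 0 0 0 255;0 0 0 0 0 0 255;0 0 -16 0 0 0 255;0 0 -20 0 0 0 255;0 0 -18 0 0 0 255;0 0 -12 0 0 0 255;0 0 -7 0 0 0 255;0 0 0 0 0 0 255",
)

```text
time: 20.83
position: [0.731, 0.0004, 0.096]
tool_rot: [-0.18, -3.134, 0.0]
ft_force: [0.5, 0.5, -0.4]
grip_width: 0.01
grip_force: 0.0
```

Call:
move_arm(
  increments="-10 1 0 0 0 0 255;-10 1 0 0 0 0 255;-10 1 0 0 0 0 255;-10 1 0 0 0 0 255;-10 1 0 0 0 0 255;-10 1 0 0 0 0 255;-10 1 0 0 0 0 255;-10 1 0 0 0 0 255",
)

```text
time: 21.5
position: [0.6534, 0.0081, 0.0994]
tool_rot: [0.18, 3.132, 0.001]
ft_force: [2.2, -0.3, -2.0]
grip_width: 0.008
grip_force: 1.0
```

Call:
move_arm(
  increments="-10 1 0 0 0 0 255;-10 1 0 0 0 0 255;-7 1 0 0 0 0 255;-4 0 0 0 0 0 255;-3 0 0 0 0 0 255;-2 0 0 0 0 0 255;-1 0 0 0 0 0 255;0 0 0 0 0 0 255",
)

```text
time: 22.17
position: [0.6178, 0.0114, 0.0988]
tool_rot: [0.18, 3.131, 0.001]
ft_force: [5.3, 0.8, 1.4]
grip_width: 0.003
grip_force: 2.5
```

Push a bit more, then back off, rise and look.

Call:
move_arm(
  increments="-1 0 0 0 0 0 255;-1 0 0 0 0 0 255;0 0 0 0 0 0 255;0 0 0 0 0 0 255;4 0 0 0 0 0 255;6 0 0 0 0 0 255;0 0 20 0 0 0 255;0 0 30 0 0 0 255",
)

```text
time: 22.83
position: [0.6205, 0.011, 0.1442]
tool_rot: [-0.18, -3.127, 0.003]
ft_force: [-0.1, 0.0, -0.9]
grip_width: 0.005
grip_force: 0.0
```

Call:
move_arm(
  increments="0 0 25 0 0 0 255;0 0 25 0 0 0 255;0 20 0 0 0 0 255;0 30 0 0 0 0 255;0 36 0 0 0 0 255;0 36 0 0 0 0 255;0 30 0 0 0 0 255;0 10 0 0 0 0 255",
)

```text
time: 23.5
position: [0.6217, 0.1804, 0.1964]
tool_rot: [-0.168, -3.134, -0.004]
ft_force: [-0.5, 1.4, -0.4]
grip_width: 0.003
grip_force: 0.0
```

```bash
python3 - <<'E'
from m import *
p=ctrl.get_image("top"); C=cloud(p); z=C[...,2]
near=(abs(C[...,0]-.65)<.14)&(abs(C[...,1]-.01)<.14)
for a,b,n in [(.115,.13,'grip'),(.092,.105,'guide'),(.083,.0905,'plate')]:
    k,l=cv2.connectedComponents((near&(z>a)&(z<b)).astype(np.uint8))
    for i in range(1,k):
        q=C[l==i]
        if len(q)>50: print(n,len(q),np.round(q.mean(0)*1000),cv2.minAreaRect((q[:,:2]*1000).astype(np.float32)))
cv2.imwrite("pics/t4.png",cv2.resize(p["frame"][115:255,245:400,::-1],None,fx=5,fy=4.2,interpolation=cv2.INTER_CUBIC)[:600,:800])
E
```

```text
grip 149 [756. 129. 124.] ((755.9484252929688, 128.3966064453125), (40.644779205322266, 44.911102294921875), 89.36227416992188)
grip 114 [594.  14. 121.] ((593.6656494140625, 14.065555572509766), (58.27964401245117, 22.565332412719727), 83.96760559082031)
guide 222 [728.  69.  97.] ((727.22509765625, 69.30480194091797), (27.892314910888672, 108.75834655761719), 83.994873046875)
guide 228 [713. -66.  97.] ((712.934814453125, -65.73992156982422), (27.914085388183594, 108.67718505859375), 83.3812026977539)
plate 884 [639.  10.  86.] ((637.2539672851562, 10.489341735839844), (121.05278015136719, 150.12002563476562), 84.41287994384766)
plate 70 [ 543. -112.   87.] ((542.2999877929688, -112.34188079833984), (33.80450439453125, 48.34564971923828), 88.80695343017578)
```

View pics/t4.png

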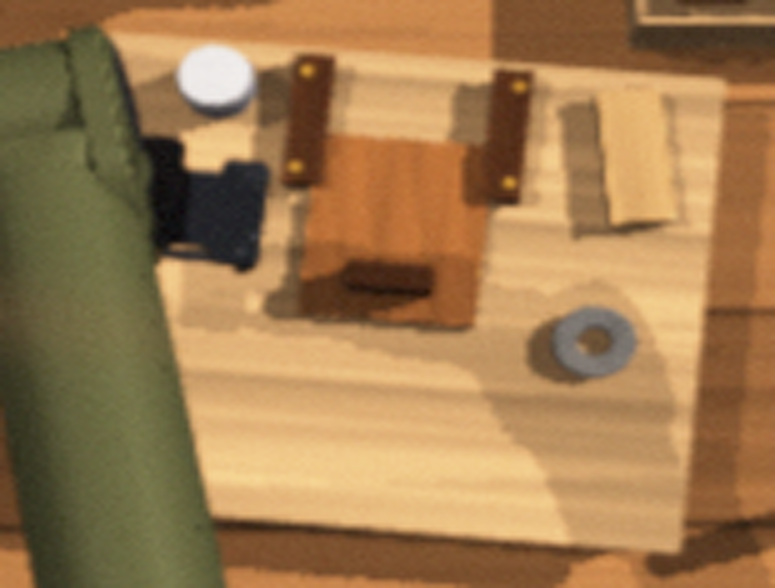

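The shutter is fully shut (grip at x ≈ 594 mm, 596 mm at the start). The arm is clear and the bystanders haven't moved, so I'll hand in.

```bash
python3 -c "
from bench import ctrl
print(ctrl.close_job())"
```

```text
the job is handed in; nothing more can be done
None
```

The three large rings lie in the tube with the shutter fully shut over them, the small ring and other things on the board are where they were, and the job is handed in at about 24 s of the 70 s; the hand-in returned no verdict.

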